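# Lock the swivel of the bench vise

## Task

Lock the bench vise against swivelling: push its upright screw handle round until the slot in the round steel turntable lines up with the sliding lock bar, then push the bar by its end plate into the slot, fully home against the guide block. Nothing needs to be picked up; leave the tray, spool, jar and screwdriver where they are.

Things in the scene. Friction and masses are not known exactly. Their poses are not given: they have to be found in the camera images.
- vise_foot: Dark cast foot, fixed to the bench: round plate of 88 mm radius, 12 mm thick, with a 70 mm wide tongue along +y out to 190 mm that carries the lock bar's guide block (51 mm along x, y 84 to 114 mm, top at 44 mm). Origin: on the vertical swivel axis at bench height, z up. The lock bar slides above the foot's +y axis (x = 0).
- turntable (a joint): Swivel angle, rad, anticlockwise from above; 0 = slot in line with the bar; free from -0.6 to 1.5, starts at 0.45 to 1.25. Stiff (0.3 N m), stays where left. Bare steel disc of 75 mm radius, z 12 to 36 mm, with one slot 24 mm wide from the rim in to 34 mm from the axis. The vise on it is 66 mm wide, 95 mm high (plug in its jaws to 106 mm); at 0 it lies along x of the foot.
- slot_mouth (a point): Middle of the slot's open mouth on the turntable's rim, at its top edge: 75 mm from the swivel axis, 36 mm above the bench. It turns with the turntable; at joint value 0 it lies on +y of the foot.
- handle_mid (a point): Middle of the upright steel handle rod at the end of the vise's screw, 60 mm up: 10 mm diameter, with 16 mm balls at its ends, from 18 to 98 mm up. 125 mm from the swivel axis, a quarter turn anticlockwise (from above) of the slot: on -x of the foot at joint value 0. A level screw 20 mm thick joins it to the vise. Rigid with the turntable: pushing it sideways turns the vise.
- lock_bar (a joint): Travel of the bar towards the swivel axis (-y of the foot), m: 0 = out, 0.050 = home, end plate against guide block. Starts at 0 to 0.012. Stiff (3 N), stays where left. Steel, 16 mm wide, z 16 to 30 mm, nose tapering to 8 mm over 12 mm; nose 88 mm from the axis at 0, 38 mm (in the slot) at 0.050. If the turntable is out of line the bar stops at about 0.013.
- plate_face (a point): Upper middle of the outer face of the bar's end plate, 45 mm above the bench: the place to push. The plate is upright, 40 mm wide, 8 mm thick, 16 to 60 mm above the bench. The face looks along +y of the foot, 172 mm from the swivel axis at joint value 0 and 122 mm at 0.050.
- tray: Loose steel tray 75 x 100 x 16 mm with a wire rest 50 mm high; leave alone. Origin at the centre of its underside.
- spool: Loose solder spool, 56 mm diameter, 40 mm high; leave alone. Origin at the centre of its underside.
- flux_jar: Loose amber jar, 44 mm diameter, 50 mm high; leave alone. Origin at the centre of its underside.
- screwdriver: Loose screwdriver 170 mm long, lying along its x; leave alone. Origin under its middle.

How it is judged:
By the outcome, as a careful person would: the job done as asked, in the order asked, and still so for the second after the job is handed in, with the robot touching nothing.
It also fails if it takes over 54 s, if anything falls off the work surface, if the arm or the gripper's body presses on something with over 40 N, if the wrist force passes 120 N, or if a joint passes its speed limit or range.

## Robot

A 6-joint arm with a two-finger parallel gripper is mounted at the origin on the work surface. World frame = base frame: x ahead of the robot, y to its left, z up, the work surface at z = 0. Lengths are in mm, angles in rad, forces in N, time in s.
With the tool pointing down it reaches from about 400 to 925 mm from the base axis. Payload 12.5 kg.
Tool frame: the origin (TCP) lies at the very end of the fingers, on their centre line; the grasp point (between the pads) lies 19 mm behind it (env.tcp_to_grasp is the distance from the TCP to the grasp point, in mm); z points along the fingers, x is the direction in which the jaws open and shut, and the axes are right-handed (so a half turn about z gives the same grasp; the last joint's range is limited). The gripper opens to 95 mm and grips with 3 to 60 N. Pads are 20 mm wide; open, the fingers measure 119 mm over their backs; the gripper's body (75 mm by 180 mm) begins 59 mm behind the grasp point.
Start: joints at [1.242, 0.491, 1.559, -0, 1.092, -0.106], TCP at [138.082, 609.574, 214.661] pointing down, gripper open.
Joint ranges: [-3.1, 3.1], [-0.84, 2.19], [0.05, 2.79], [-1.13, 4.28], [0.06, 2.93], [-2.69, 2.69]. Speed limits (rad/s): [2.22, 2.22, 2.79, 3.14, 3.14, 3.14].

## Interface

Orientations are given as [roll, pitch, yaw] about the fixed x, y, z axes, in that order (R = Rz(yaw) Ry(pitch) Rx(roll)).
In Python, from cell import env, vision, job gives the robot as it stands.
- The arm moves only by the shell command python3 -m pendant 'ROWS' [OPENING]. ROWS is JSON, a list of rows, each a list of 4 numbers: the shift along the tool's x, y, z in mm, then the turn about the tool's z in degrees. In form: [[tx, ty, tz, turn], ...]. A call has 1 to 8 rows; each row is the pose to reach, as a shift and turn from the pose measured when the call began, along the tool's axes at that moment; what a row does not reach only later rows make up. A row lasts 1/8 s, in which the tool goes at most 62.5 mm and 10.7 degrees, less where a joint would pass 70% of its speed; a pose out of reach is approached as far as the arm can. A call with a gripper value outside its range is refused whole. OPENING is the closure, from 0 (fully open) to 1 (shut), set as the call begins (- or left out, the last holds). The fingers move at their own pace and stop on an object; the grip force is fixed at half the most. Time passes only in rows, so rows that repeat a pose let the fingers close. It gives the time, the measured TCP pose, the force and the opening at its end, in the units of the state.
- env.state(): the state, without advancing time (a new reading comes with each control period).
- vision.read_camera(name): name is "side" or "top"; returns a dict with "pixels" (420x560x3 uint8, red, green, blue), "intrinsics" (3x3 intrinsics, pixels), "R" (3x3) and "t" (3): a world point X has camera coordinates R X + t. Camera axes: x right, y down, z forward; pixel columns grow to the right and rows downward; lengths in mm; the calibration is good to about 2 mm. A picture is of the moment at which its call begins. There is no depth.
- job.job_done(): hands the job in, once; it reports no verdict.
Trained networks look in a picture, given as the dict that the camera call returned (one of the last four; its "shot" number tells which), for a name from the list of things; names that differ only in an ending like _2 or _b are one class to them, and where a whole thing is asked for, a point or a joint stands for the part that bears it (a point fixed in the world has none). Each returns a list of dicts, best first, with "confidence" (0 to 1); they miss things now and then, are a little off and sometimes report something else, mostly with a low value. They report only what shows in the picture. A call takes as long as a camera call.
- vision.find_in(picture, query): "at" ([x, y, z] in mm, in the coordinates of the camera as it stood for that picture, good to about 4 mm: the middle of the surface that is visible of it).
- vision.regions_of(picture, query): "pixels" (420x560 bool, what is visible of it).
The state is a dict: "t": time; "joints": joint angles; "qvel": joint speeds; "tau": joint torques, N m; "eef_pos": TCP position; "tcp_rot": TCP orientation; "ft_force": force on the tool from outside, world axes, zero at the start; "moment": the same for the moment, N m; "opening": opening from 0.0 (shut) to 1.0 (fully open).
Only numpy, scipy, OpenCV 4.12 (cv2) and the standard library are available. Lean on these libraries where they do the work, as an engineer would, in place of code of your own. Each camera call takes 0.05 s, during which the arm holds its last target.

## Working session

There is one attempt and no reset: what is moved stays moved. The work goes in short steps, Python scripts to look and compute and a shell command to move; the robot and the scene stay as the last step left them, time stands still between calls to the robot, and variables do not carry over. Pictures are saved under pics/ and viewed, and the job is handed in when it is done.

```bash
ls; mkdir -p pics
cat > h.py <<'E'
import numpy as np, cv2
from cell import env, vision, job
def shot(name,fn):
    p=vision.read_camera(name); cv2.imwrite('pics/'+fn,cv2.cvtColor(p['pixels'],cv2.COLOR_RGB2BGR)); return p
def w(p,at): return np.array(p['R']).T@(np.array(at)-np.array(p['t']))
def proj(p,X):
    c=np.array(p['R'])@np.array(X)+np.array(p['t']); u=np.array(p['intrinsics'])@c; return u[:2]/u[2]
def ray(p,uv,z):
    R=np.array(p['R']);o=-R.T@np.array(p['t']);d=R.T@np.linalg.inv(p['intrinsics'])@np.array([uv[0],uv[1],1.])
    return o+d*(z-o[2])/d[2]
E
python3 - <<'E'
from h import *
np.set_printoptions(precision=1,suppress=True)
print(env.state())
for n in ('top','side'):
    p=shot(n,n+'1.png'); print(n,'cam at',-np.array(p['R']).T@np.array(p['t']))
    for q in ['vise_foot','turntable','slot_mouth','handle_mid','lock_bar','plate_face','tray','spool','flux_jar','screwdriver']:
        for r in vision.find_in(p,q)[:2]: print(q,round(r['confidence'],2),w(p,r['at']),proj(p,w(p,r['at'])))
E
```

```text
pics
{'t': 0.0, 'joints': array([ 1.2,  0.5,  1.6, -0. ,  1.1, -0.1]), 'qvel': array([ 0., -0.,  0.,  0., -0., -0.]), 'tau': array([  0. , -61.3, -25.8,   0.1,   0. ,  -0. ]), 'eef_pos': array([138. , 609.3, 214.1]), 'tcp_rot': array([-3.1,  0. ,  1.3]), 'ft_force': array([-0.4,  0. , -0.5]), 'moment': array([ 0., -0., -0.]), 'opening': 0.9978561724337689}
top cam at [ 543.6  -45.9 1206.7]
vise_foot 0.61 [523.4 -44.7  37.7] [291.7 255.2]
vise_foot 0.46 [ 631.9 -302.2   23.9] [402.7 206.3]
turntable 0.89 [549.2 -73.6  37.2] [304.2 243.6]
turntable 0.56 [ 631.4 -300.9   22. ] [401.9 206.6]
slot_mouth 0.84 [546.1 -67.9  36.7] [301.7 245. ]
handle_mid 0.93 [548.  -71.2  33.8] [303.1 244.1]
handle_mid 0.25 [580.6 166.   50.5] [198.1 231.1]
lock_bar 0.47 [493.7  68.7  27.1] [242.4 268.7]
plate_face 0.8 [487.3  73.4  29.9] [240.2 271.6]
plate_face 0.43 [549.1 -74.1  33. ] [304.4 243.7]
tray 0.78 [731.5 -65.8   6. ] [299.3 166.4]
tray 0.21 [492.6  72.6  27.9] [240.6 269.3]
spool 0.86 [624.9  84.3  39.8] [234.6 211.3]
spool 0.53 [ 631.2 -300.    20.8] [401.4 206.7]
flux_jar 0.64 [582.2 163.7  53.1] [198.9 230.4]
screwdriver 0.68 [ 630.  -299.5   19. ] [401.1 207.3]
side cam at [456.1 446.3 677.7]
vise_foot 0.56 [523.5 -14.4  33.3] [315.8 246.3]
turntable 0.71 [538.9 -42.6  59.4] [312.4 223.9]
turntable 0.43 [626.   95.2  33.8] [242.5 281.3]
slot_mouth 0.75 [543.7 -47.5  60.2] [310.5 221.1]
handle_mid 0.6 [541.  -47.8  59.2] [312.  221.7]
handle_mid 0.36 [ 624.9 -299.8   15.8] [302.6 143.9]
lock_bar 0.93 [486.5  84.9  33.3] [322.9 297.7]
lock_bar 0.44 [522.2 -14.6  32.4] [316.5 246.6]
plate_face 0.93 [490.5  79.3  33.7] [321.3 294.1]
tray 0.92 [731.5 -58.5   2.1] [220.8 213.5]
spool 0.57 [624.6  93.8  35.5] [243.5 280.3]
screwdriver 0.6 [ 625.6 -298.4   15.2] [302.1 144.4]
```

View pics/top1.png

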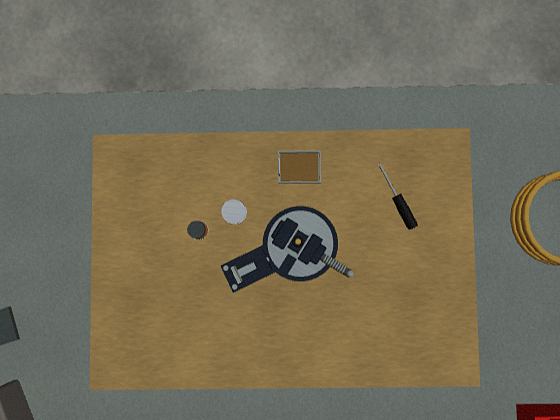

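View pics/side1.png

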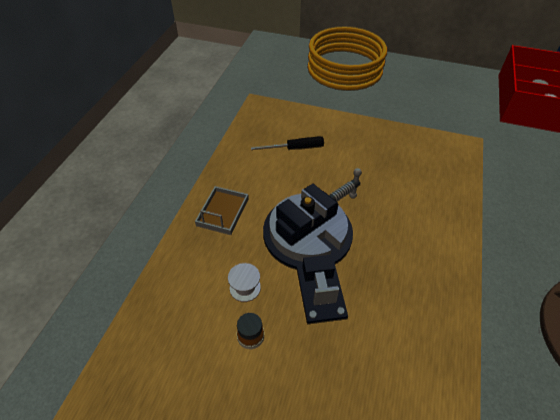

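Run:
```python
import cv2
a=cv2.imread('pics/top1.png')[190:330,200:380]; cv2.imwrite('pics/top1c.png',cv2.resize(a,None,fx=4,fy=4,interpolation=cv2.INTER_CUBIC))
a=cv2.imread('pics/side1.png')[150:340,220:420]; cv2.imwrite('pics/side1c.png',cv2.resize(a,None,fx=3,fy=3,interpolation=cv2.INTER_CUBIC))
```

```text
(no output)
```

View pics/top1c.png

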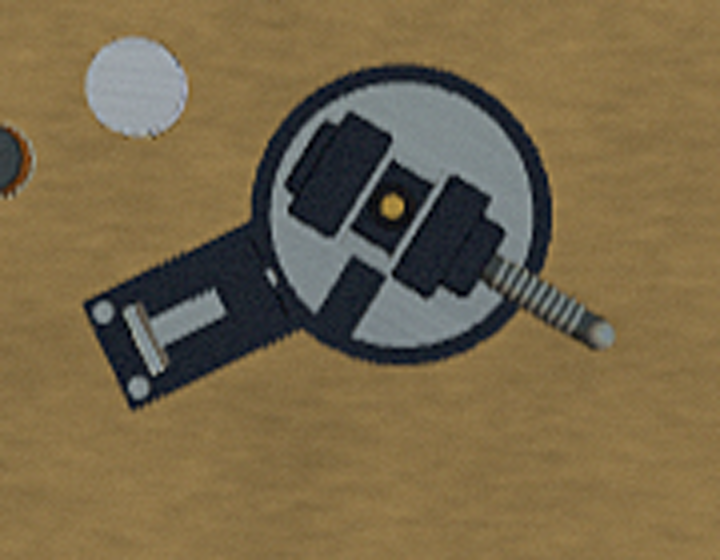

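View pics/side1c.png

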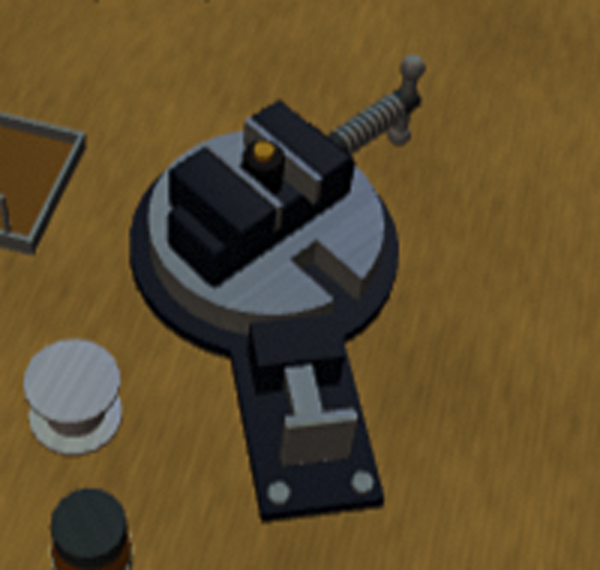

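The top picture shows the disc centre near (300.5, 243.5), the handle's top ball at about (350, 274), the slot mouth at about (284, 272), and the end plate at about (236, 275). The side picture agrees: the handle is out to the right of the vise and the bar is out.

Run:
```python
from h import *
from scipy.optimize import least_squares
np.set_printoptions(precision=1,suppress=True)
T=vision.read_camera('top');S=vision.read_camera('side')
c=lambda x,y:(200+x/4,190+y/4)
s=lambda x,y:(220+x/3,150+y/3)
C=ray(T,c(402,214),36);H=ray(T,c(601,333),98)
print('disc',C,'balltop',H,'side ball',ray(S,s(412,65),95))
for n,z,p in [('plate top a',60,(126,308)),('plate top b',60,(158,374)),('bolt1',14,(102,313)),('bolt2',14,(139,387)),('slot inner',36,(365,264)),('mouth',36,(336,327)),('corner1',12,(84,302)),('corner2',12,(133,409)),('plug',106,(393,206))]:
    print(n,ray(T,c(*p),z))
print('side plate top corners',ray(S,s(285,424),60),ray(S,s(355,415),60), 'foot corners',ray(S,s(264,521),12),ray(S,s(382,502),12),'plug',ray(S,s(264,149),106))
# joint fit: x,y,yaw,theta,d
obs=[]
def model(v):
    x,y,yaw,th,d=v
    def F(p): 
        return np.array([x+np.cos(yaw)*p[0]-np.sin(yaw)*p[1],y+np.sin(yaw)*p[0]+np.cos(yaw)*p[1],p[2]])
    def D(p): return F([np.cos(th)*p[0]-np.sin(th)*p[1],np.sin(th)*p[0]+np.cos(th)*p[1],p[2]])
    o=[(T,F([0,0,36]),c(402,214)),(T,D([-125,0,92]),c(601,334)),(S,D([-125,0,94]),s(412,66)),
     (T,F([35,190,12]),c(84,302)),(T,F([-35,190,12]),c(133,409)),(S,F([35,190,12]),s(264,521)),(S,F([-35,190,12]),s(382,502)),
     (T,F([20,172-d,60]),c(124,307)),(T,F([-20,172-d,60]),c(155,374)),(S,F([20,172-d,60]),s(284,425)),(S,F([-20,172-d,60]),s(355,415)),
     (T,D([0,34,36]),c(365,264)),(T,D([0,74,36]),c(336,327)),(S,D([0,34,36]),s(305,252)),(T,D([0,0,106]),c(393,206)),(S,D([0,0,106]),s(264,149))]
    return o,F,D
def res(v): return np.concatenate([proj(p,X)-q for p,X,q in model(v)[0]])
r=least_squares(res,[545,-65,1.1,.9,3],x_scale=[1,1,.01,.01,1],loss='soft_l1')
print('fit',r.x[:2],np.round(r.x[2:4],3),r.x[4]); print(res(r.x).reshape(-1,2))
_,F,D=model(r.x)
print('handle',D([-125,0,60]),'target handle',F([-125,0,60]),'plate face',F([0,172-r.x[4],45]),'home',F([0,122,45]))
```

```text
disc [549.5 -65.2  36. ] balltop [ 484.1 -169.8   98. ] side ball [ 483.3 -164.7   95. ]
plate top a [499.3  89.8  60. ]
plate top b [462.5  72.2  60. ]
bolt1 [494.8 109.2  14. ]
bolt2 [452.  88.  14.]
slot inner [521.4 -43.7  36. ]
mouth [486.1 -26.7  36. ]
corner1 [501.2 119.9  12. ]
corner2 [439.2  91.8  12. ]
plug [553.5 -59.3 106. ]
side plate top corners [500.2  92.4  60. ] [465.   75.7  60. ] foot corners [499.9 127.5  12. ] [439.5  96.9  12. ] plug [553.7 -56.9 106. ]
fit [550.  -61.7] [0.4 0.6] 11.628590738036312
[[-1.5 -0.2]
 [-1.2 -0.4]
 [-0.2 -1.2]
 [-2.3 -0.1]
 [-1.7  0.6]
 [-0.5 -1.4]
 [ 1.1 -0.4]
 [-0.5 -0.2]
 [-0.6 -0.7]
 [ 0.3 -0.5]
 [ 0.6 -0.2]
 [ 0.   0.1]
 [-1.8 -0.5]
 [-0.7 -0.5]
 [ 1.2  1.6]
 [ 2.7 -1.5]]
handle [ 484.2 -168.    60. ] target handle [ 436.8 -114.6   60. ] plate face [482.2  83.6  45. ] home [498.4  48.8  45. ]
```

```bash
cat > k.py <<'E'
from h import *
# fit x,y,yaw,theta,d from the labelled points, plug excluded
def plan(X,yaw):
    """tool-axis shift (mm) and turn (deg) from present pose to tool-down pose X,yaw"""
    from scipy.spatial.transform import Rotation as Ro
    s=env.state(); R=Ro.from_euler('xyz',s['tcp_rot']).as_matrix()
    y0=np.arctan2(R[1,0],R[0,0])
    print('now',np.round(s['eef_pos'],1),'yaw deg',round(np.degrees(y0),1),'shift',np.round(R.T@(np.array(X)-s['eef_pos']),1),'turn',round(np.degrees((y0-yaw+np.pi)%(2*np.pi)-np.pi),1),'t',round(s['t'],2),'F',np.round(s['ft_force'],1))
E
python3 - <<'E'
from k import *
np.set_printoptions(precision=3,suppress=True)
T=vision.read_camera('top');S=vision.read_camera('side')
c=lambda x,y:(200+x/4,190+y/4)
s=lambda x,y:(220+x/3,150+y/3)
from scipy.optimize import least_squares
def model(v):
    x,y,yaw,th,d=v
    F=lambda p:np.array([x+np.cos(yaw)*p[0]-np.sin(yaw)*p[1],y+np.sin(yaw)*p[0]+np.cos(yaw)*p[1],p[2]])
    D=lambda p:F([np.cos(th)*p[0]-np.sin(th)*p[1],np.sin(th)*p[0]+np.cos(th)*p[1],p[2]])
    o=[(T,F([0,0,36]),c(402,214)),(T,D([-125,0,92]),c(601,334)),(S,D([-125,0,92]),s(412,66)),
     (T,F([35,190,12]),c(84,302)),(T,F([-35,190,12]),c(133,409)),(S,F([35,190,12]),s(264,521)),(S,F([-35,190,12]),s(382,502)),
     (T,F([20,172-d,60]),c(124,307)),(T,F([-20,172-d,60]),c(155,374)),(S,F([20,172-d,60]),s(284,425)),(S,F([-20,172-d,60]),s(355,415)),
     (T,D([0,34,36]),c(365,264)),(T,D([0,74,36]),c(336,327)),(S,D([0,34,36]),s(305,252))]
    return o,F,D
r=least_squares(lambda v:np.concatenate([proj(p,X)-q for p,X,q in model(v)[0]]),[545,-65,.45,.6,3],x_scale=[1,1,.01,.01,1],loss='soft_l1')
print(r.x); _,F,D=model(r.x)
yaw=r.x[2]; th=r.x[3]; ty=yaw+th
print('handle',D([-125,0,60]),'target',F([-125,0,60]),'plate',F([0,172-r.x[4],45]))
pre=D([-131,-45,0]); print('pre',pre,'tool yaw',np.degrees(ty),'final',np.degrees(yaw))
plan([430,350,215],ty+0.15)
print(env.state()['joints'])
E
```

```text
[549.294 -63.02    0.43    0.586  10.808]
handle [ 483.504 -169.306   60.   ] target [ 435.689 -115.163   60.   ] plate [482.054  83.478  45.   ]
pre [ 518.609 -198.092    0.   ] tool yaw 58.24257275421443 final 24.654416295105396
now [138.1 609.6 214.7] yaw deg 77.2 shift [-188.7  342.1   -0.4] turn 10.4 t 1.3 F [-1.  -0.2 -0.4]
[ 1.242  0.491  1.559  0.     1.092 -0.106]
```

```bash
python3 -m pendant '[[-24,43,0,2],[-50,90,0,4],[-77,138,0,6],[-103,187,0,8],[-130,235,0,10],[-156,283,0,10],[-180,326,0,10],[-189,342,0,10]]' 1
python3 - <<'E'
from k import *
plan([518.6,-198,215],np.radians(58.2))
E
```

```text
t: 2.3
eef_pos: [431.5, 348.1, 214.7]
tcp_rot: [3.141, -0.0, 1.171]
ft_force: [-0.6, 0.3, -0.2]
opening: 0.215
now [431.5 348.1 214.7] yaw deg 67.1 shift [-4.691e+02  2.928e+02 -4.000e-01] turn 8.9 t 2.3 F [-0.6  0.3 -0.2]
```

```bash
python3 -m pendant '[[-45,28,0,2],[-93,58,0,4],[-143,89,0,6],[-193,120,0,9],[-243,152,0,9],[-293,183,0,9],[-343,214,0,9],[-390,243,0,9]]' 1
python3 - <<'E'
from k import *
plan([518.6,-198,215],np.radians(58.2))
E
```

```text
t: 3.3
eef_pos: [503.7, -107.2, 214.8]
tcp_rot: [3.141, -0.001, 1.014]
ft_force: [1.8, 0.6, 0.9]
opening: 0.001
now [ 503.7 -107.2  214.8] yaw deg 58.1 shift [-69.3  60.6  -0.2] turn -0.1 t 3.3 F [1.8 0.6 0.9]
```

Move above the pre-push point, then down to z ≈ 45.

```bash
python3 -m pendant '[[-35,30,0,0],[-69,61,0,0],[-69,61,30,0],[-69,61,80,0],[-69,61,130,0],[-69,61,160,0],[-69,61,170,0],[-69,61,170,0]]'
python3 - <<'E'
from k import *
plan([518.6,-198,45],np.radians(58.2))
shot('side','s2.png');shot('top','t2.png')
a=cv2.imread('pics/top1.png')
import cv2
i=cv2.imread('pics/s2.png')[120:340,200:440];j=cv2.imread('pics/t2.png')[190:330,200:380]
i=cv2.resize(i,(400,367));j=cv2.resize(j,(400,311),interpolation=cv2.INTER_CUBIC)
o=np.zeros((367,800,3),np.uint8);o[:,:400]=i;o[:311,400:]=j;cv2.imwrite('pics/m2.png',o)
E
```

```text
t: 4.3
eef_pos: [519.5, -197.6, 45.0]
tcp_rot: [3.141, -0.001, 1.015]
ft_force: [0.1, 0.5, -0.7]
opening: 0.001
now [ 519.5 -197.6   45. ] yaw deg 58.1 shift [-0.7 -0.5  0. ] turn -0.1 t 4.3 F [ 0.1  0.5 -0.7]
```

View pics/m2.png

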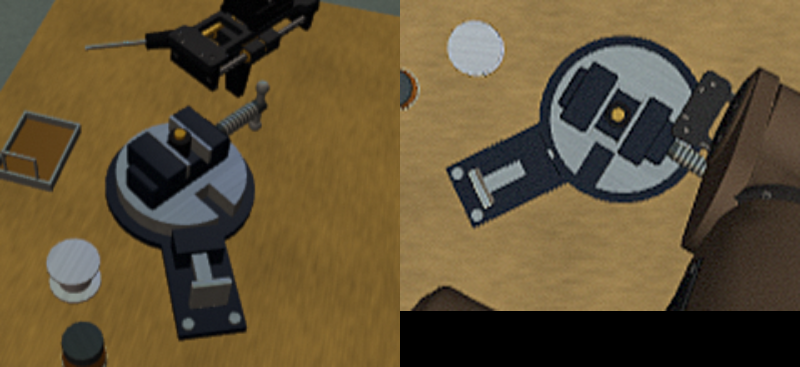

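```bash
cat >> k.py <<'E'
V=[549.294,-63.02,.43]
def F(p):
    x,y,a=V; return np.array([x+np.cos(a)*p[0]-np.sin(a)*p[1],y+np.sin(a)*p[0]+np.cos(a)*p[1],p[2]])
def arc(phis,r=131,off=18,z=45):
    for th in phis:
        X=F([-r*np.cos(th)+off*np.sin(th),-r*np.sin(th)-off*np.cos(th),z]); print(round(th,2),end=' '); plan(X,V[2]+th)
E
python3 - <<'E'
from k import *
arc([.586,.5,.4,.3,.2,.1])
E
```

```text
0.59 now [ 519.8 -198.    46. ] yaw deg 58.1 shift [ -0.8 -28.1   1. ] turn -0.1 t 4.4 F [ 0.3 -0.2  0.3]
0.5 now [ 519.8 -198.    46. ] yaw deg 58.1 shift [ -1.9 -39.4   0.9] turn 4.8 t 4.4 F [ 0.3 -0.2  0.3]
0.4 now [ 519.8 -198.    46. ] yaw deg 58.1 shift [ -1.9 -52.6   0.9] turn 10.6 t 4.4 F [ 0.3 -0.2  0.3]
0.3 now [ 519.8 -198.    46. ] yaw deg 58.1 shift [ -0.6 -65.8   0.9] turn 16.3 t 4.4 F [ 0.3 -0.2  0.3]
0.2 now [ 519.8 -198.    46. ] yaw deg 58.1 shift [  2.  -78.7   0.9] turn 22.0 t 4.4 F [ 0.3 -0.2  0.3]
0.1 now [ 519.8 -198.    46. ] yaw deg 58.1 shift [  5.9 -91.4   0.8] turn 27.8 t 4.4 F [ 0.3 -0.2  0.3]
```

```bash
python3 -m pendant '[[-1,-14,0,0],[-1,-24,0,0],[-1,-30,0,1],[-2,-35,0,3],[-2,-40,0,5],[-2,-44,0,7],[-2,-48,0,9],[-2,-53,0,11]]'
python3 - <<'E'
from k import *
arc([.4,.3,.2,.1])
shot('side','s3.png')
E
```

```text
t: 5.4
eef_pos: [473.7, -171.6, 45.9]
tcp_rot: [3.139, -0.001, 0.82]
ft_force: [3.2, -0.9, 0.9]
opening: 0.004
0.4 now [ 473.7 -171.6   45.9] yaw deg 47.0 shift [0.1 0.5 0.9] turn -0.6 t 5.4 F [ 3.2 -0.9  0.9]
0.3 now [ 473.7 -171.6   45.9] yaw deg 47.0 shift [ -1.1 -12.6   0.8] turn 5.2 t 5.4 F [ 3.2 -0.9  0.9]
0.2 now [ 473.7 -171.6   45.9] yaw deg 47.0 shift [ -1.1 -25.8   0.8] turn 10.9 t 5.4 F [ 3.2 -0.9  0.9]
0.1 now [ 473.7 -171.6   45.9] yaw deg 47.0 shift [  0.3 -39.    0.8] turn 16.6 t 5.4 F [ 3.2 -0.9  0.9]
```

View pics/s3.png

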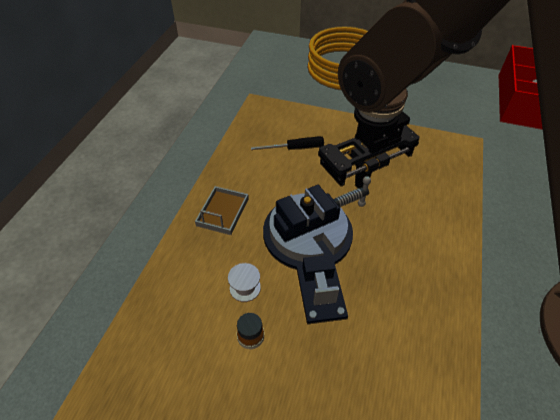

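The handle moved: its ball is now at about (366, 182), it was at (357, 172), and the slot has swung towards the bar. I'll carry on.

```bash
python3 -m pendant '[[-1,-5,0,2],[-1,-10,0,4],[-1,-15,0,6],[-1,-20,0,8],[-1,-25,0,11],[-1,-30,0,13],[0,-34,0,15],[0,-38,0,17]]'
python3 - <<'E'
from k import *
arc([.1,.05,0])
shot('side','s4.png')
i=cv2.imread('pics/s4.png')[150:340,220:420];cv2.imwrite('pics/s4c.png',cv2.resize(i,None,fx=3,fy=3,interpolation=cv2.INTER_CUBIC))
E
```

```text
t: 6.45
eef_pos: [445.1, -145.0, 45.7]
tcp_rot: [3.141, -0.001, 0.52]
ft_force: [3.4, -0.9, 0.3]
opening: 0.004
0.1 now [ 445.1 -145.    45.7] yaw deg 29.8 shift [ 0.3 -0.1  0.7] turn -0.6 t 6.45 F [ 3.4 -0.9  0.3]
0.05 now [ 445.1 -145.    45.7] yaw deg 29.8 shift [-0.5 -6.7  0.7] turn 2.3 t 6.45 F [ 3.4 -0.9  0.3]
0 now [ 445.1 -145.    45.7] yaw deg 29.8 shift [ -1.  -13.3   0.6] turn 5.2 t 6.45 F [ 3.4 -0.9  0.3]
```

View pics/s4c.png

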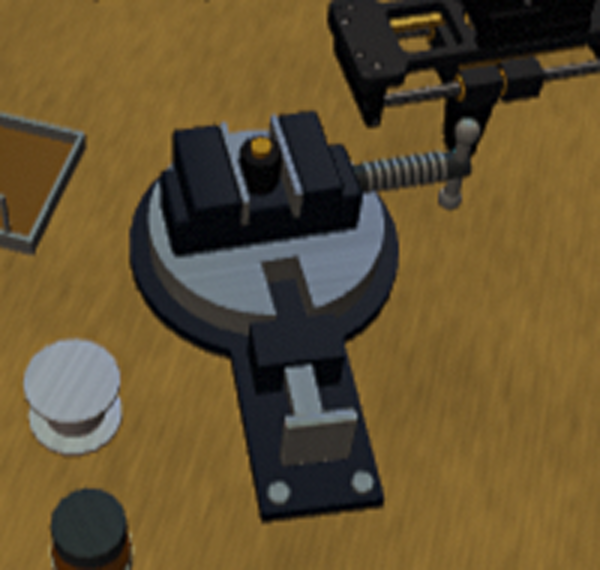

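```bash
cat >> k.py <<'E'
def D(p,th): return F([np.cos(th)*p[0]-np.sin(th)*p[1],np.sin(th)*p[0]+np.cos(th)*p[1],p[2]])
def pred(P,ths,f):
    for th in ths:
        print(round(th,3),{n:np.round(f(proj(P,D(p,th))),1).tolist() for n,p in dict(ball=[-125,0,90],low=[-125,0,26],slotL=[12,34,36],slotR=[-12,34,36],mouthL=[12,74,36],mouthR=[-12,74,36]).items()})
    print('bar',[np.round(f(proj(P,F(p))),1).tolist() for p in [[8,130,30],[-8,130,30],[8,115,30],[-8,115,30],[25.5,84,44],[-25.5,84,44]]])
E
python3 - <<'E'
from k import *
S=vision.read_camera('side')
f=lambda u:(u-[220,150])*3
pred(S,[.15,.1,.05,0],f)
print('handle at .586',f(proj(S,D([-125,0,90],.586))),'seen 412,66')
E
```

```text
0.15 {'ball': [462.2, 119.8], 'low': [445.2, 186.0], 'slotL': [266.1, 262.3], 'slotR': [302.6, 253.8], 'mouthL': [287.4, 313.8], 'mouthR': [324.9, 304.7]}
0.1 {'ball': [466.1, 127.0], 'low': [448.8, 193.0], 'slotL': [263.1, 262.1], 'slotR': [300.3, 255.1], 'mouthL': [281.2, 314.3], 'mouthR': [319.4, 306.8]}
0.05 {'ball': [469.6, 134.3], 'low': [452.0, 200.2], 'slotL': [260.2, 261.8], 'slotR': [297.9, 256.3], 'mouthL': [274.9, 314.5], 'mouthR': [313.8, 308.6]}
0 {'ball': [472.7, 141.8], 'low': [454.8, 207.6], 'slotL': [257.4, 261.4], 'slotR': [295.5, 257.4], 'mouthL': [268.7, 314.5], 'mouthR': [308.0, 310.2]}
bar [[292.0, 399.5], [319.2, 396.4], [287.2, 377.3], [314.1, 374.3], [249.9, 323.2], [334.8, 314.0]]
handle at .586 [411.9536297  65.784948 ] seen 412,66
```

The ball is at crop (467, 130) and the slot's inner edge at (263, 263)–(300, 257), so θ ≈ 0.09. I'll push the rest of the way, stopping slightly short.

```bash
python3 -m pendant '[[0,-3,0,1],[0,-6,0,3],[-1,-9,0,4],[-1,-11,0,5],[-1,-11,0,5]]'
python3 - <<'E'
from k import *
arc([0])
S=shot('side','s5.png')
i=S['pixels'][150:340,220:420,::-1];cv2.imwrite('pics/s5c.png',cv2.resize(i,None,fx=4,fy=4,interpolation=cv2.INTER_CUBIC)[:600])
pred(S,[.05,0,-.05],lambda u:(u-[220,150])*4)
E
```

```text
t: 7.18
eef_pos: [438.2, -135.5, 45.6]
tcp_rot: [-3.141, -0.001, 0.434]
ft_force: [1.1, -0.4, -0.7]
opening: 0.005
0 now [ 438.2 -135.5   45.6] yaw deg 24.8 shift [ 0.2 -1.6  0.6] turn 0.2 t 7.17 F [ 1.1 -0.4 -0.7]
0.05 {'ball': [626.2, 179.1], 'low': [602.7, 267.0], 'slotL': [347.0, 349.1], 'slotR': [397.2, 341.8], 'mouthL': [366.6, 419.3], 'mouthR': [418.4, 411.5]}
0 {'ball': [630.2, 189.0], 'low': [606.4, 276.7], 'slotL': [343.2, 348.5], 'slotR': [393.9, 343.2], 'mouthL': [358.3, 419.3], 'mouthR': [410.7, 413.6]}
-0.05 {'ball': [633.6, 199.1], 'low': [609.5, 286.7], 'slotL': [339.3, 347.8], 'slotR': [390.6, 344.5], 'mouthL': [349.9, 418.9], 'mouthR': [402.8, 415.4]}
bar [[389.3, 532.7], [425.6, 528.5], [382.9, 503.1], [418.7, 499.0], [333.2, 430.9], [446.4, 418.6]]
```

View pics/s5c.png

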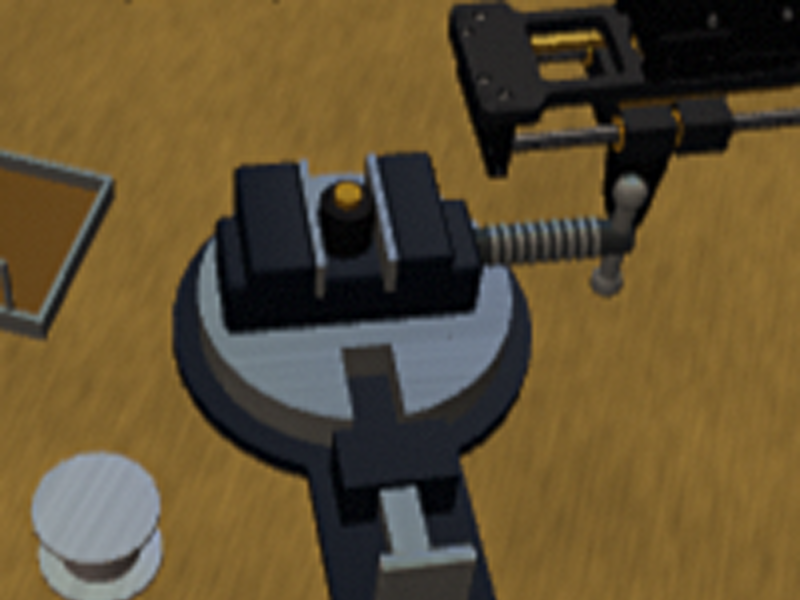

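The ball is now at crop (630, 187) and the slot's inner edge at (343, 349)–(393, 345), so θ ≈ 0.01. The slot points along the bar. I'll back off the handle, lift, and check from the top.

```bash
python3 -m pendant '[[-5,12,0,0],[-10,30,0,0],[-10,35,-20,0],[-10,35,-60,0],[-10,35,-110,0],[-10,35,-140,0],[-10,35,-140,0]]'
python3 - <<'E'
from k import *
plan(F([0,210,180]),V[2])
S=shot('top','t6.png')
i=S['pixels'][195:315,210:370,::-1];cv2.imwrite('pics/t6c.png',cv2.resize(i,None,fx=5,fy=5,interpolation=cv2.INTER_CUBIC))
pred(S,[.05,0,-.05],lambda u:(u-[210,195])*5)
E
```

```text
t: 8.1
eef_pos: [444.5, -173.0, 187.5]
tcp_rot: [3.139, -0.003, 0.433]
ft_force: [0.1, 0.2, -0.7]
opening: 0.001
now [ 444.5 -173.   187.5] yaw deg 24.8 shift [ 141.9 -265.9    7.1] turn 0.2 t 8.1 F [ 0.1  0.2 -0.7]
0.05 {'ball': [587.6, 498.3], 'low': [577.9, 485.1], 'slotL': [369.5, 255.3], 'slotR': [394.5, 301.8], 'mouthL': [292.2, 297.0], 'mouthR': [317.1, 343.7]}
0 {'ball': [574.7, 504.9], 'low': [565.7, 491.3], 'slotL': [369.0, 251.3], 'slotR': [391.6, 299.1], 'mouthL': [289.7, 289.1], 'mouthR': [312.2, 337.0]}
-0.05 {'ball': [561.5, 510.9], 'low': [553.2, 496.9], 'slotL': [368.7, 247.4], 'slotR': [388.9, 296.2], 'mouthL': [287.6, 281.2], 'mouthR': [307.7, 330.0]}
bar [[183.5, 349.6], [198.3, 381.4], [213.1, 335.5], [228.0, 367.3], [256.2, 271.8], [304.3, 374.2]]
```

View pics/t6c.png

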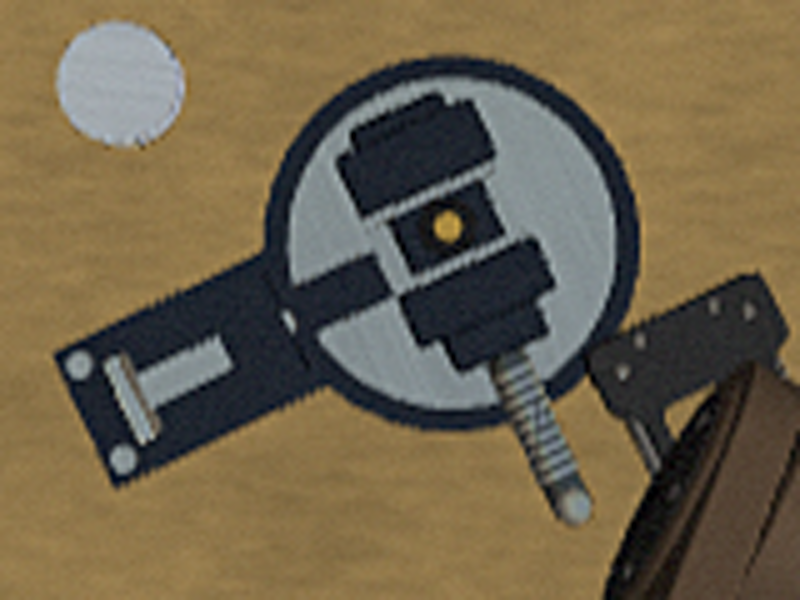

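In the top crop, the slot edges run from (295, 293) to (375, 253) and from (315, 330) to (395, 293). They are parallel to the tongue edge, the bar nose at (290, 320) sits on the slot's centre line, and the ball is at (574, 504), where the prediction puts it for θ = 0. Next I'll go to the plate.

```bash
python3 -m pendant '[[22,-40,0,0],[45,-84,0,0],[70,-132,0,0],[96,-180,0,0],[120,-226,0,0],[136,-256,0,0],[142,-266,0,0],[142,-266,5,0]]'
python3 - <<'E'
from k import *
plan(F([0,210,38]),V[2])
E
```

```text
t: 9.15
eef_pos: [461.2, 128.2, 180.2]
tcp_rot: [3.141, -0.001, 0.434]
ft_force: [0.4, -1.0, 0.0]
opening: 0.002
now [461.2 128.2 180.2] yaw deg 24.9 shift [  0.3   0.4 142.2] turn 0.2 t 9.15 F [ 0.4 -1.   0. ]
```

```bash
python3 -m pendant '[[0,0,30,0],[0,0,75,0],[0,0,115,0],[0,0,135,0],[0,0,142,0],[0,0,142,0]]'
python3 - <<'E'
from k import *
plan(F([0,172,38]),V[2])
S=shot('side','s7.png')
i=S['pixels'][150:340,220:420,::-1];cv2.imwrite('pics/s7c.png',cv2.resize(i,None,fx=3,fy=3,interpolation=cv2.INTER_CUBIC)[:600])
E
```

```text
t: 9.9
eef_pos: [461.4, 127.4, 38.1]
tcp_rot: [3.141, 0.0, 0.433]
ft_force: [-0.3, -0.4, 0.6]
opening: 0.005
now [461.4 127.4  38.1] yaw deg 24.8 shift [ 0.4 37.8  0.1] turn 0.2 t 9.9 F [-0.3 -0.4  0.6]
```

View pics/s7c.png

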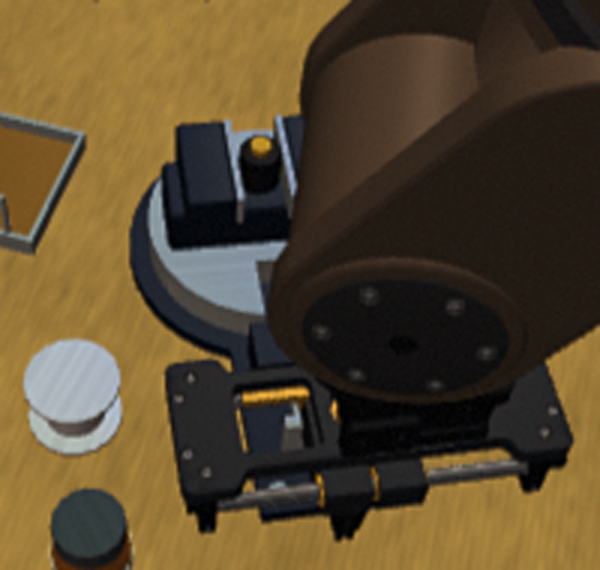

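The gripper stands behind the plate with its long side across the bar, clear of the jar and spool. Next I'll push along tool +y in steps and watch the force.

```bash
python3 -m pendant '[[0,15,0,0],[0,28,0,0],[0,35,0,0],[0,40,0,0],[0,45,0,0],[0,50,0,0],[0,54,0,0],[0,54,0,0]]'; python3 -m pendant '[[0,4,0,0],[0,8,0,0],[0,12,0,0],[0,12,0,0]]'
python3 - <<'E'
from k import *
plan(F([0,132,38]),V[2])
E
```

```text
t: 10.95
eef_pos: [484.4, 78.3, 38.5]
tcp_rot: [3.14, -0.001, 0.433]
ft_force: [-0.5, -0.4, 0.2]
opening: 0.006
t: 11.45
eef_pos: [489.6, 67.0, 38.5]
tcp_rot: [3.14, -0.001, 0.433]
ft_force: [0.2, -0.8, 0.1]
opening: 0.0
now [489.6  67.   38.5] yaw deg 24.8 shift [ 0.1 11.1  0.5] turn 0.2 t 11.45 F [ 0.2 -0.8  0.1]
```

```bash
python3 -m pendant '[[0,3,0,0],[0,5,0,0]]'
python3 - <<'E'
from k import *
for n in('top','side'):
    S=shot(n,n+'8.png')
i=cv2.imread('pics/top8.png')[195:315,210:330];j=cv2.imread('pics/side8.png')[200:340,240:380]
o=np.hstack([cv2.resize(i,(400,400),interpolation=2),cv2.resize(j,(400,400),interpolation=2)]);cv2.imwrite('pics/m8.png',o)
E
```

```text
t: 11.7
eef_pos: [491.7, 62.4, 38.5]
tcp_rot: [3.14, -0.001, 0.433]
ft_force: [-0.7, 3.2, 0.4]
opening: 0.001
```

View pics/m8.png

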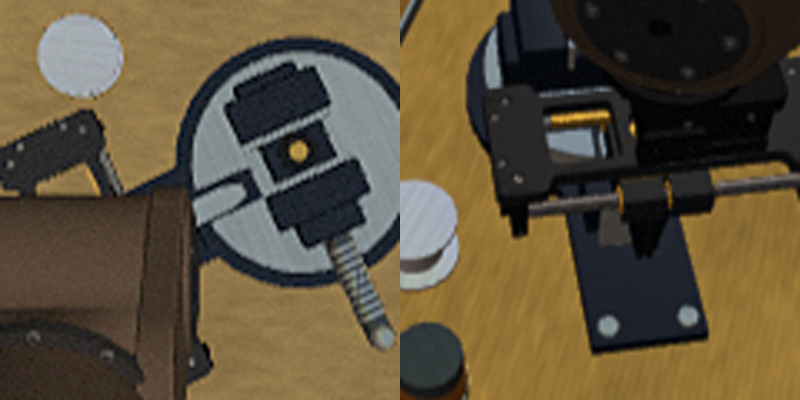

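The bar nose is in the slot and centred, at about (240, 190) in the left panel. I'll push the rest of the way until the force rises.

```bash
python3 -m pendant '[[0,2,0,0],[0,4,0,0],[0,5,0,0]]'; python3 -m pendant '[[0,1,0,0],[0,2,0,0],[0,2,0,0]]'
python3 - <<'E'
from k import *
plan(F([0,132,38]),V[2])
E
```

```text
t: 12.18
eef_pos: [493.9, 57.6, 38.5]
tcp_rot: [3.14, -0.001, 0.433]
ft_force: [-0.5, 3.2, 0.6]
opening: 0.006
t: 12.55
eef_pos: [494.2, 56.8, 38.5]
tcp_rot: [3.142, -0.0, 0.433]
ft_force: [-2.3, 16.1, 2.4]
opening: 0.003
now [494.2  56.8  38.5] yaw deg 24.8 shift [ 0.1 -0.1  0.5] turn 0.1 t 12.55 F [-2.3 16.1  2.4]
```

The force jumped from 3 to 16 N with the TCP where the home position was predicted. I'll press once more to confirm the stop, then retreat.

```bash
python3 -m pendant '[[0,2,0,0],[0,2,0,0]]'; python3 -m pendant '[[0,-15,0,0],[0,-40,0,0],[0,-60,-20,0],[0,-60,-70,0],[0,-60,-120,0],[0,-70,-150,0],[0,-70,-150,0]]'; python3 -m pendant '[[30,-50,0,0],[60,-100,0,0],[60,-150,0,0],[60,-200,0,0],[60,-240,0,0],[60,-250,0,0],[60,-250,0,0]]'
python3 - <<'E'
from k import *
for n in('top','side'):
    S=shot(n,n+'9.png')
    if n=='top': print('home face top edge pred',[np.round((proj(S,F(p))-[210,195])*400/120,1) for p in [[20,122,60],[-20,122,60],[0,38,30]]])
    else: print([np.round((proj(S,F(p))-[240,180])*400/140,1) for p in [[20,122,60],[-20,122,60],[0,38,30]]])
i=cv2.imread('pics/top9.png')[195:315,210:330];j=cv2.imread('pics/side9.png')[180:320,240:380]
o=np.hstack([cv2.resize(i,(400,400),interpolation=2),cv2.resize(j,(400,400),interpolation=2)]);cv2.imwrite('pics/m9.png',o)
E
```

```text
t: 12.8
eef_pos: [494.2, 56.7, 38.5]
tcp_rot: [-3.139, 0.0, 0.432]
ft_force: [-3.2, 22.5, 3.7]
opening: 0.004
t: 13.68
eef_pos: [465.6, 120.5, 190.6]
tcp_rot: [-3.141, -0.004, 0.433]
ft_force: [0.5, -0.4, -0.0]
opening: 0.009
t: 14.55
eef_pos: [414.9, 372.3, 190.0]
tcp_rot: [3.142, -0.003, 0.434]
ft_force: [0.9, -1.0, 0.3]
opening: 0.005
home face top edge pred [array([121.5, 213.3]), array([147. , 267.6]), array([248.4, 185.9])]
[array([202.1, 259.1]), array([268.6, 251.6]), array([206.6, 171.7])]
```

View pics/m9.png

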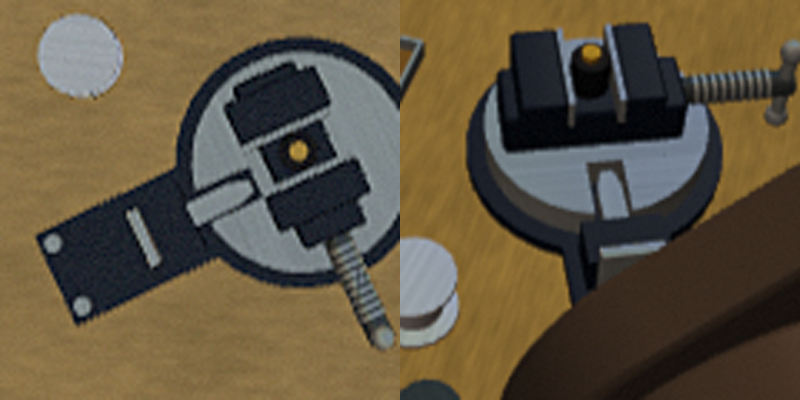

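The plate, at (127, 210)–(155, 268) in the left panel, lies against the dark guide block with no bar showing between them. The nose reaches to about (254, 187), the inner end of the slot, and the spool is where it was. Handing in.

Run:
```python
from k import *
a=cv2.imread('pics/top1.png').astype(int);b=cv2.imread('pics/top9.png').astype(int)
for n,(r,c) in dict(tray=(slice(145,190),slice(270,330)),spool=(slice(195,227),slice(218,250)),driver=(slice(155,235),slice(372,422)),jar=(slice(215,245),slice(183,212))).items(): print(n,abs(a[r,c]-b[r,c]).mean().round(1))
print(env.state()['t'],job.job_done())
```

```text
tray 2.6
spool 2.4
driver 2.8
jar 2.6
the job is handed in; nothing more can be done
14.65 None
```

The vise is locked: the slot is lined up and the bar is pushed fully home. I handed in at 14.65 s; the interface gives no verdict, so success rests on the checks below.

- **Handle:** I pushed the upright handle clockwise with the closed fingers, about 0.59 rad. Both cameras then put the turntable within about 0.02 rad of in line.
- **Bar:** I pushed it by the end plate until the force rose from 3 N to 22 N. That happened with the fingers within about 0.1 mm of the position I had predicted for home.
- **Last pictures:** The end plate sits against the guide block with no gap visible. The nose is centred in the slot and reaches its inner end. The nose and plate appeared 2 to 3 mm further in than predicted, which is within the accuracy of my measurements.
- **Other objects:** The tray, spool, jar and screwdriver show no change between the first and last top pictures.
- **Arm:** It ended clear of everything. The highest wrist force in the readings I took was about 23 N.

No check failed.

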